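# Index the sample carousel to the nozzle

### The job

Turn the sampler's carousel by pushing its metal spokes with a fingertip until the long-necked flask stands directly under the sampling nozzle, then take the hand away. Push gently and slowly, without gripping a spoke, and do not touch the tray or lift or touch the vessels in it; they must all stay standing in their pockets. Leave everything else on the bench where it is.

Things in the scene. Friction and masses are not known exactly. Their poses are not given: they have to be found in the camera images.
- nozzle_tip (a point): lower end of the sampler's thin steel nozzle, 125 mm above the table, 62 mm from the carousel's axis. It hangs from a level arm (12 mm wide, 173 to 191 mm above the table) that runs straight outward to a fixed post (18 mm dia., 195 mm tall) 165 mm from the axis, on the nozzle's side. The sampler is fixed to the table, at another place and yaw each time.
- axis (a point): point on the carousel's vertical turning axis, 88 mm above the table, at mid-height of the four spokes (top hub 44 mm dia., its top at 100 mm)
- star (a joint): the carousel's turn from where it stood at the start, rad, counter-clockwise positive seen from above. It turns either way without stops, needs about 1 N at the spoke ends and stays where it is left.
- flask_mouth (a point): mouth centre of the flask to be sampled, a white plastic volumetric flask, round body 28 mm dia., long thin neck 10 mm dia. with a 14 mm lip, 68 mm tall, its mouth 104 mm above the table. It stands loose in one of four round pockets (walls 20 mm high) in the carousel's grey tray, 62 mm from the axis, midway (45 degrees) between two spokes.
- spoke1_end (a point): outer end of spoke 1 of the 4 like spokes, at mid-height: 120 mm from the axis, 88 mm above the table
- spoke2_end (a point): outer end of spoke 2 of the 4 like spokes, at mid-height: 120 mm from the axis, 88 mm above the table
- spoke3_end (a point): outer end of spoke 3 of the 4 like spokes, at mid-height: 120 mm from the axis, 88 mm above the table
- spoke4_end (a point): outer end of spoke 4 of the 4 like spokes, at mid-height: 120 mm from the axis, 88 mm above the table
- spokes: the carousel's top hub (44 mm dia.) with four straight, level, radial aluminium spokes 90 degrees apart, each 12 mm wide and 16 mm high (80 to 96 mm above the table), reaching 120 mm from the axis; origin on the axis, 30 mm above the table
- tray: grey tray 176 mm dia., turns with the spokes; upper face 36 mm, pocket rims 56 mm above the table, so the outer 32 mm of each spoke overhang it; origin on the axis at its underside, 30 mm above the table
- flask: the long-necked flask; origin at the centre of its underside, 36 mm above the table, z up its axis
- vial: straight capped jar 27 mm dia., 56 mm tall, loose in another pocket; origin at the centre of its underside
- cup: short sample cup 31 mm dia. at the rim, 34 mm tall, loose in another pocket; origin at the centre of its underside
- cuvette: square small bottle 18 mm wide, 53 mm tall, loose in another pocket; origin at the centre of its underside
- reagent: white reagent bottle 54 mm dia., 110 mm tall, standing beside the sampler, about 0.22 m from its axis; origin at the centre of its underside
- beaker: small glass beaker 60 mm dia., 70 mm tall, on the sampler's other side, about 0.22 m from its axis; origin at the centre of its underside
- pipette: hand pipette lying on the table, about 205 mm long, 24 mm high; origin under the middle of its grip, x towards its tip
- mouse: black computer mouse 105 x 60 x 33 mm; origin at the centre of its underside
- wash: white bottle with a black cap, 60 mm dia., 130 mm tall; origin at the centre of its underside

How it is judged:
By the outcome, as a careful person would: the job done as asked, in the order asked, and still so for the second after the job is handed in, with the robot touching nothing.
It also fails if it takes over 67 s, if anything falls off the work surface, if the arm or the gripper's body presses on something with over 40 N, if the wrist force passes 120 N, or if a joint passes its speed limit or range.

### The arm

A 6-joint arm with a two-finger parallel gripper is mounted at the origin on the work surface. World frame = base frame: x ahead of the robot, y to its left, z up, the work surface at z = 0. Lengths are in m, angles in rad, forces in N, time in s.
With the tool pointing down it reaches from about 0.35 to 0.975 m from the base axis. Payload 4.9 kg.
Tool frame: the origin (TCP) lies at the very end of the fingers, on their centre line; the grasp point (between the pads) lies 19 mm behind it; z points along the fingers, y is the direction in which the jaws open and shut (so a half turn about z gives the same grasp; the last joint's range is limited). The gripper opens to 85 mm and grips with 20 to 120 N. Pads are 22 mm wide; open, the fingers measure 114 mm over their backs; the gripper's body (76 mm by 85 mm) begins 54 mm behind the grasp point. The pads swing forward as they close: fully open they stand 13 mm farther back than shut.
Start: joints at [-1.233, 0.053, 1.613, -0, 1.476, -0.119], TCP at [0.276, -0.561, 0.231] pointing down, gripper open.
Joint ranges: [-3.01, 3.01], [-1.01, 2.22], [0.06, 2.58], [-1.02, 4.17], [0.09, 2.62], [-3.14, 3.14]. Speed limits (rad/s): [2.57, 2.57, 3.14, 3.14, 3.14, 3.14].

### API

Orientations are given as a unit quaternion [w, x, y, z].
In Python, from plant import state, grab_frame, camera_model, job_done, search_frame, masks_of, place_of gives the robot as it stands.
- The arm moves only by the tool drive_tool, never from a script. Its argument "series" is a list of rows, each a list of 2 entries, a list of its own where there are three numbers: the shift along the world's x, y, z in m, then the turn, a rotation vector about the world's x, y, z in degrees. A call has 1 to 8 rows; each row is the pose to reach, as a shift and turn from the pose commanded when the call began; what a row does not reach only later rows make up. A row lasts 1/10 s, in which the tool goes at most 50 mm and 8.59 degrees, less where a joint would pass 70% of its speed; a pose out of reach is approached as far as the arm can. A call with a gripper value outside its range is refused whole. "fingers" is the closure, from -1 (fully open) to 1 (shut), so that 0 is half open, set as the call begins (left out, the last holds). The fingers move at their own pace and stop on an object; the grip force is fixed at half the most. Time passes only in rows, so rows that repeat a pose let the fingers close. It gives the time, the measured TCP pose, the force and the opening at its end, in the units of the state.
- state(): the state, without advancing time (a new reading comes with each control period).
- grab_frame(name): name is "scene" or "top" or "wrist"; returns the picture (400x640x3 uint8, red, green, blue); there is no depth.
- camera_model(name): a dict with "fovy" (degrees; the focal length in pixels is half the picture's height over the tangent of half this angle, whatever the lens; pixels are square), "cx", "cy" (the principal point, pixels), "D" ([k1, k2, p1, p2, k3] as OpenCV has them; the pictures are not rectified), "rvec" (rotation vector, rad) and "tvec" (3), from world to camera coordinates, as OpenCV has them. Camera axes: x right, y down, z forward; pixel columns grow to the right and rows downward; lengths in m; the calibration is good to about 2 mm. A picture is of the moment at which its call begins: read the wrist's pose just before it. camera_model takes no time and is no camera call; for the wrist camera it gives the pose at the moment of the call.
- job_done(): hands the job in, once; it reports no verdict.
Trained networks look in the newest picture that a camera, given by its name, has taken for a name from the list of things; names that differ only in an ending like _2 or _b are one class to them, and where a whole thing is asked for, a point or a joint stands for the part that bears it (a point fixed in the world has none). Each returns a list of dicts, best first, with "confidence" (0 to 1); they miss things now and then, are a little off and sometimes report something else, mostly with a low value. They report only what shows in the picture. A call takes as long as a camera call.
- search_frame(camera, name): "location" ([x, y, z] in m, in world coordinates, good to about 4 mm: the middle of the surface that is visible of it).
- masks_of(camera, name): "pixels" (400x640 bool, what is visible of it).
- place_of(camera, name): "location" ([x, y, z] in m, in world coordinates, good to about 4 mm: a listed point, or the origin of a listed thing).
The state is a dict: "time": time; "joint_pos": joint angles; "joint_vel": joint speeds; "joint_efforts": joint torques, N m; "tool_pos": TCP position; "tool_rot": TCP orientation; "contact_force": force on the tool from outside, world axes, zero at the start; "ft_torque": the same for the moment, N m; "gripper_width": opening from 0.0 (shut) to 1.0 (fully open).
Only numpy, scipy, OpenCV 4.12 (cv2) and the standard library are available. Lean on these libraries where they do the work, as an engineer would, in place of code of your own. Each camera call takes 0.05 s, during which the arm holds its last target.

## Working session

There is one attempt and no reset: what is moved stays moved. The work goes in short steps, Python scripts to look and compute and a tool call to move; the robot and the scene stay as the last step left them, time stands still between calls to the robot, and variables do not carry over. Pictures are saved under pics/ and viewed, and the job is handed in when it is done.

Besides the shell and the picture viewer there is one more tool, called after "Emit:" as a command line: name --argument value ..., lists and objects as JSON in quotes. drive_tool: Moves the arm, as the interface text tells. Its arguments: {"type":"object","properties":{"series":{"type":"array","items":{"type":"array"}},"fingers":{"type":"number"}},"required":["series"]}

```bash
mkdir -p pics; ls; python3 - <<'E'
from plant import *
import cv2
print(state())
for c in ["scene","top"]:
    im=grab_frame(c); cv2.imwrite(f"pics/{c}0.png",im[:,:,::-1])
    for n in ["nozzle_tip","axis","flask_mouth","spoke1_end","spoke2_end","spoke3_end","spoke4_end","flask","reagent","beaker","wash","mouse","pipette"]:
        print(c,n,[(round(d["confidence"],2),[round(float(v),3) for v in d["location"]]) for d in place_of(c,n)[:5]])
print(state()["time"])
E
```

```text
pics
{'time': 0.0, 'joint_pos': array([-1.23302021e+00,  5.33820264e-02,  1.61430802e+00, -1.65522496e-05,
        1.47599300e+00, -1.19019196e-01]), 'joint_vel': array([-0.00086888, -0.0003709 , -0.00052463, -0.00103084, -0.00101626,
       -0.00051595]), 'joint_efforts': array([ 1.39732951e-03, -3.93679655e+01, -3.70176530e+01, -2.54661904e-05,
        7.12899680e-03,  6.93886079e-06]), 'tool_pos': array([ 0.2754473 , -0.56032965,  0.23003904]), 'tool_rot': array([-1.03805116e-03,  9.74029731e-01,  2.26417733e-01, -1.22283067e-04]), 'contact_force': array([ 0.1198236 ,  0.2034538 , -0.20497696]), 'ft_torque': array([-0.01012068,  0.02848073,  0.00347033]), 'gripper_width': 0.9975867370171705}
scene nozzle_tip [(0.83, [0.632, 0.009, 0.127]), (0.55, [0.499, 0.099, 0.083])]
scene axis []
scene flask_mouth [(0.42, [0.51, 0.013, 0.1])]
scene spoke1_end [(0.91, [0.499, 0.101, 0.08]), (0.23, [0.633, 0.009, 0.125])]
scene spoke2_end [(0.8, [0.47, -0.069, 0.084])]
scene spoke3_end [(0.86, [0.642, -0.093, 0.089]), (0.59, [0.497, 0.098, 0.082])]
scene spoke4_end [(0.72, [0.664, 0.074, 0.088])
[... 560 characters left out ...]
 [(0.6, [0.51, 0.013, 0.107])]
top spoke1_end [(0.63, [0.503, 0.102, 0.089]), (0.31, [0.453, -0.438, 0.0])]
top spoke2_end [(0.96, [0.471, -0.07, 0.089]), (0.58, [0.567, -0.001, 0.031])]
top spoke3_end [(0.8, [0.637, -0.097, 0.087])]
top spoke4_end [(0.9, [0.669, 0.069, 0.088]), (0.7, [0.575, -0.229, -0.003])]
top flask [(0.59, [0.503, 0.015, 0.035]), (0.21, [0.572, -0.231, -0.001])]
top reagent [(0.61, [0.558, 0.221, -0.003])]
top beaker [(0.73, [0.573, -0.231, -0.001])]
top wash [(0.68, [0.619, -0.44, -0.001]), (0.58, [0.506, 0.012, 0.038]), (0.43, [0.629, 0.011, 0.125])]
top mouse [(0.84, [0.451, -0.438, 0.001]), (0.62, [0.565, 0.0, 0.032])]
top pipette [(0.71, [0.403, 0.436, 0.001])]
1.4
```

View pics/scene0.png

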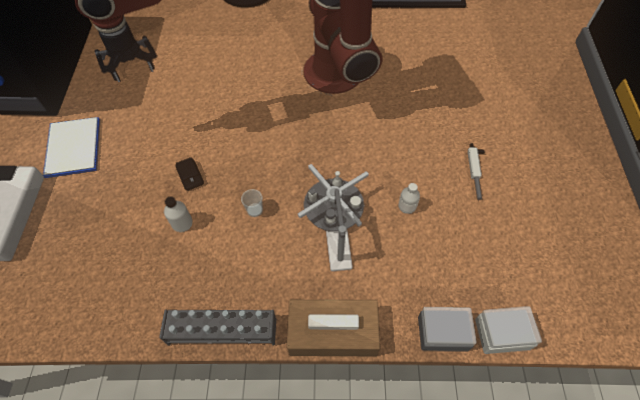

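View pics/top0.png

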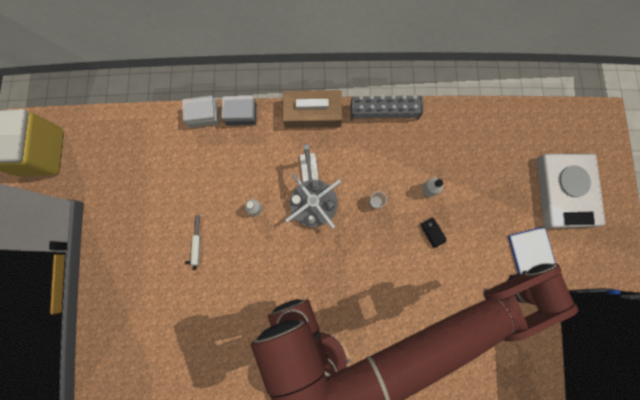

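```bash
python3 - <<'E'
import numpy as np
S=np.array([[.501,.1005],[.4705,-.0695],[.6395,-.095],[.6665,.0715]])
c=S.mean(0);print(c)
for s in S: print(np.linalg.norm(s-c),np.degrees(np.arctan2(*(s-c)[::-1])))
for n,p in dict(noz=[.631,.0095],fl=[.5095,.013]).items():
    d=np.array(p)-c;print(n,np.linalg.norm(d),np.degrees(np.arctan2(d[1],d[0])))
E
```

```text
[0.569375 0.001875]
0.12000846324322295 124.73289778105274
0.12194530023744252 -144.1755726074445
0.11959214543606114 -54.10031237953213
0.11950274578435427 35.63521428739407
noz 0.06209493739428364 7.053486074562191
fl 0.06089976395684963 169.47426030404847
```

The pictures show the sampler near (0.57, 0.00). The nozzle arm points away from the robot and the flask seems to be on the robot side. I'll zoom in to check that.

```bash
cat > h.py <<'E'
import numpy as np, cv2
from plant import *
def proj(c,P):
    m=camera_model(c); f=200/np.tan(np.radians(m["fovy"])/2)
    K=np.array([[f,0,m["cx"]],[0,f,m["cy"]],[0,0,1.]])
    return cv2.projectPoints(np.atleast_2d(np.array(P,float)),np.array(m["rvec"],float),np.array(m["tvec"],float),K,np.array(m["D"],float))[0][:,0]
E
python3 - <<'E'
from h import *
a=cv2.imread("pics/scene0.png")[140:280,270:410];b=cv2.imread("pics/top0.png")[135:245,255:365]
o=np.hstack([cv2.resize(a,(400,400),interpolation=2),cv2.resize(b,(400,400),interpolation=2)])
cv2.imwrite("pics/zoom0.png",o)
for c in("scene","top"):print(c,proj(c,[[.51,.013,.104],[.631,.0095,.125],[.569,.002,.1]]).round(1).tolist())
E
```

```text
scene [[337.0, 172.4], [336.1, 205.6], [333.1, 190.8]]
top [[309.1, 216.8], [309.4, 181.1], [312.0, 200.0]]
```

View pics/zoom0.png

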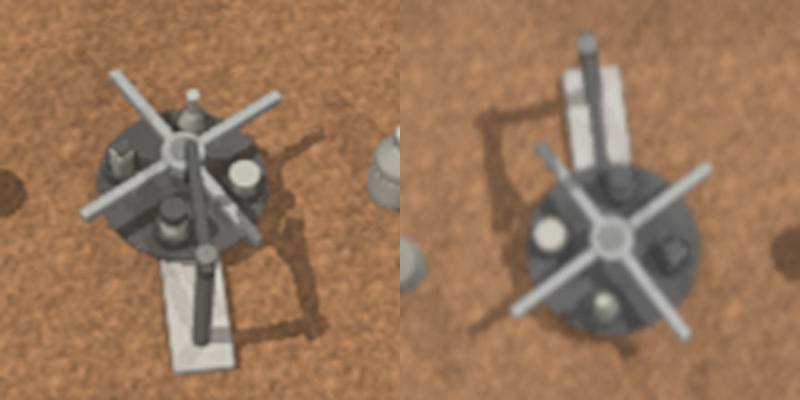

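The zoom confirms it: the flask is on the robot side (scene pixel 337,173), midway between the spokes at about 125° and 216°. Its angle is about 170° and the nozzle's is about 7°. I'll turn clockwise about 163° in two pushes on the robot side. Moving to the start of the first push with the fingers shut.

Emit:
drive_tool --series '[[[0.02, 0.04, 0], [0, 0, 8]], [[0.04, 0.08, 0], [0, 0, 16]], [[0.06, 0.12, 0], [0, 0, 24]], [[0.08, 0.16, 0], [0, 0, 32]], [[0.1, 0.2, 0], [0, 0, 40]], [[0.12, 0.24, 0], [0, 0, 48]], [[0.14, 0.28, 0], [0, 0, 56]], [[0.16, 0.32, 0], [0, 0, 64]]]' --fingers 1

```text
time: 2.2
tool_pos: [0.4362, -0.2393, 0.2316]
tool_rot: [0.0, 0.704, 0.71, 0.0]
contact_force: [1.2, 0.4, -0.7]
gripper_width: -0.004
```

Emit:
drive_tool --series '[[[0.015, 0.03, 0], [0, 0, 8]], [[0.03, 0.06, 0], [0, 0, 16]], [[0.045, 0.09, 0], [0, 0, 24]], [[0.06, 0.12, 0], [0, 0, 32]], [[0.07, 0.146, 0], [0, 0, 35.6]], [[0.07, 0.146, 0], [0, 0, 35.6]], [[0.07, 0.146, 0], [0, 0, 35.6]]]'

```text
time: 2.9
tool_pos: [0.5057, -0.0947, 0.2313]
tool_rot: [0.0, 0.455, 0.89, -0.0]
contact_force: [0.1, 0.2, -0.2]
gripper_width: -0.003
```

```bash
cat >> h.py <<'E'
from scipy.spatial.transform import Rotation as R
def st():
    s=state(); q=s["tool_rot"]; M=R.from_quat([q[1],q[2],q[3],q[0]]).as_matrix()
    print("t",round(s["time"],2),"tcp",s["tool_pos"].round(4),"xyaw",round(float(np.degrees(np.arctan2(M[1,0],M[0,0]))),2),"z",M[:,2].round(3),"F",s["contact_force"].round(1),"w",round(float(s["gripper_width"]),3),"q6",round(float(s["joint_pos"][5]),2))
E
python3 -c "
from h import *
st()
im=grab_frame('wrist');cv2.imwrite('pics/w1.png',im[:,:,::-1])"
```

```text
t 2.9 tcp [ 0.5057 -0.0947  0.2313] xyaw 125.81 z [-0. -0. -1.] F [ 0.1  0.2 -0.2] w -0.003 q6 -0.95
```

View pics/w1.png

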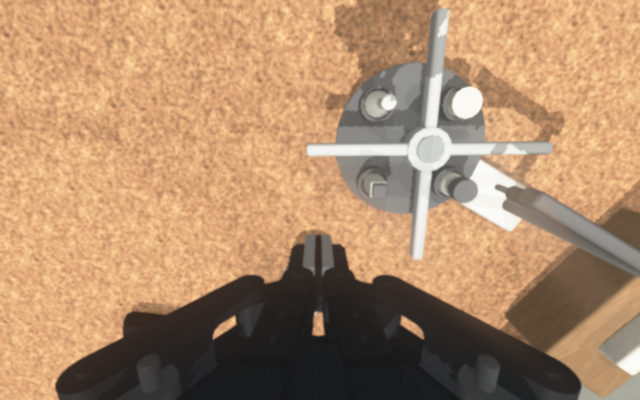

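The wrist view shows the spoke ends at (308,150), (438,15), (550,148) and (418,255), the flask neck at (388,102) and the nozzle arm leaving from (500,190). I'll refine the geometry from this view.

```bash
python3 - <<'E'
from h import *
for c in ["wrist"]:
    for n in ["nozzle_tip","axis","flask_mouth","spoke1_end","spoke2_end"]:
        print(c,n,[(round(d["confidence"],2),[round(float(v),4) for v in d["location"]]) for d in place_of(c,n)[:4]])
C=[.569,.002]
P=[C+[.1]]+[[.569+.12*np.cos(np.radians(a)),.002+.12*np.sin(np.radians(a)),.088] for a in (125.5,-144.5,-54.5,35.5)]
P+=[[.6305,.0096,.125],[.6305,.0096,.182],[.569+.165*np.cos(np.radians(7)),.002+.165*np.sin(np.radians(7)),.195]]
for c in("wrist","top","scene"):print(c,proj(c,P).round(1).tolist())
st()
E
```

```text
wrist nozzle_tip [(0.88, [0.6293, 0.0079, 0.1263])]
wrist axis [(0.37, [0.6294, 0.0123, 0.1255])]
wrist flask_mouth [(0.89, [0.5077, 0.0118, 0.1019]), (0.42, [0.631, 0.0099, 0.1258])]
wrist spoke1_end [(0.91, [0.5013, 0.0982, 0.0911]), (0.67, [0.508, 0.0097, 0.102]), (0.21, [0.6654, 0.0755, 0.0892])]
wrist spoke2_end [(0.92, [0.4763, -0.0719, 0.0888])]
wrist [[433.8, 147.0], [445.1, 6.4], [308.7, 145.5], [416.8, 254.6], [550.6, 145.8], [501.7, 183.2], [552.5, 201.6], [682.1, 274.4]]
top [[312.0, 200.0], [284.4, 220.8], [332.6, 227.9], [339.3, 180.6], [292.1, 173.8], [309.4, 181.3], [308.8, 177.8], [304.5, 146.7]]
scene [[333.1, 190.8], [366.9, 172.7], [309.1, 164.3], [297.3, 214.6], [358.9, 224.1], [336.1, 205.5], [336.5, 194.4], [342.0, 227.6]]
t 3.2 tcp [ 0.5054 -0.0957  0.2313] xyaw 125.68 z [-0. -0. -1.] F [-0.8 -0.7 -0.1] w -0.001 q6 -0.95
```

Descending beside the spoke at about 216°, clear of it.

Emit:
drive_tool --series '[[[0, 0, -0.03], [0, 0, 0]], [[0, 0, -0.06], [0, 0, 0]], [[0, 0, -0.09], [0, 0, 0]], [[0, 0, -0.115], [0, 0, 0]], [[0, 0, -0.135], [0, 0, 0]], [[0, 0, -0.145], [0, 0, 0]], [[0, 0, -0.151], [0, 0, 0]], [[0, 0, -0.151], [0, 0, 0]]]'

```text
time: 4.0
tool_pos: [0.5056, -0.0951, 0.0802]
tool_rot: [-0.0, 0.456, 0.89, -0.0]
contact_force: [-0.2, 1.1, -0.2]
gripper_width: 0.003
```

```bash
cat > rows.py <<'E'
# print rows: arc of finger for spoke angle phi (finger centre = C + r u(phi) + d t(phi)), tool x yaw = phi-90
import numpy as np
C=np.array([.569,.0018]);r=.108
def fp(phi,d):
    a=np.radians(phi);return C+r*np.array([np.cos(a),np.sin(a)])+d*np.array([-np.sin(a),np.cos(a)])
def rows(phi0,d0,seq):
    p0=fp(phi0,d0);o=[]
    for phi,d in seq:
        s=fp(phi,d)-p0;o.append([[round(float(s[0]),4),round(float(s[1]),4),0],[0,0,round(phi-phi0,2)]])
    return o
E
python3 - <<'E'
from h import *
from rows import *
st()
im=grab_frame('wrist');cv2.imwrite('pics/w2.png',im[:,:,::-1])
print(fp(215.8,.040),fp(215.8,.017))
import json
print(json.dumps(rows(215.8,.04,[(215.8,.04-.003*i) for i in range(1,8)]+[(215.8,.017)])))
E
```

```text
t 4.0 tcp [ 0.5056 -0.0951  0.0802] xyaw 125.75 z [-0.  0. -1.] F [-0.2  1.1 -0.2] w 0.003 q6 -0.95
[ 0.50480341 -0.09381798] [ 0.49134939 -0.07516351]
[[[-0.0018, 0.0024, 0], [0, 0, 0.0]], [[-0.0035, 0.0049, 0], [0, 0, 0.0]], [[-0.0053, 0.0073, 0], [0, 0, 0.0]], [[-0.007, 0.0097, 0], [0, 0, 0.0]], [[-0.0088, 0.0122, 0], [0, 0, 0.0]], [[-0.0105, 0.0146, 0], [0, 0, 0.0]], [[-0.0123, 0.017, 0], [0, 0, 0.0]], [[-0.0135, 0.0187, 0], [0, 0, 0.0]]]
```

View pics/w2.png

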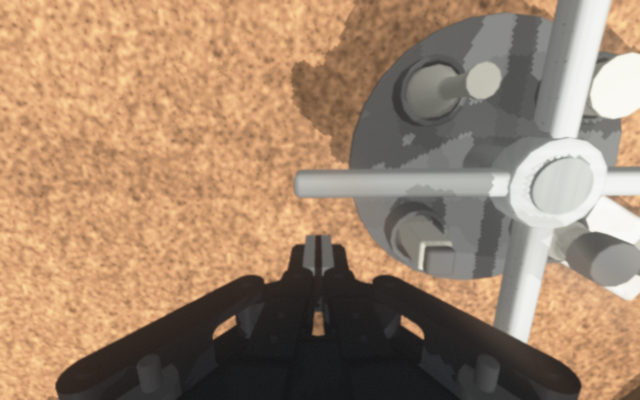

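The spoke lies straight ahead of the fingertips (318,240), which sit about 10 mm inside its end at (297,183). The cuvette is clear of the fingers. Closing in gently.

Emit:
drive_tool --series '[[[-0.002, 0.003, 0], [0, 0, 0]], [[-0.004, 0.006, 0], [0, 0, 0]], [[-0.006, 0.009, 0], [0, 0, 0]], [[-0.008, 0.0115, 0], [0, 0, 0]], [[-0.01, 0.014, 0], [0, 0, 0]], [[-0.0115, 0.016, 0], [0, 0, 0]], [[-0.0125, 0.0175, 0], [0, 0, 0]], [[-0.0135, 0.019, 0], [0, 0, 0]]]'

```text
time: 4.85
tool_pos: [0.4921, -0.0758, 0.0803]
tool_rot: [0.0, 0.456, 0.89, -0.0]
contact_force: [0.6, -1.0, -0.5]
gripper_width: -0.0
```

```bash
python3 - <<'E'
from h import *
from rows import *
st()
import json
for p in range(8):
    b=215.8-10*p
    print(b,json.dumps(rows(b,.017,[(b-1.25*i,.017) for i in range(1,9)])))
E
```

```text
t 4.85 tcp [ 0.4921 -0.0758  0.0803] xyaw 125.78 z [ 0. -0. -1.] F [ 0.6 -1.  -0.5] w -0.0 q6 -0.93
215.8 [[[-0.0017, 0.0017, 0], [0, 0, -1.25]], [[-0.0033, 0.0035, 0], [0, 0, -2.5]], [[-0.0049, 0.0052, 0], [0, 0, -3.75]], [[-0.0064, 0.0071, 0], [0, 0, -5.0]], [[-0.0079, 0.0089, 0], [0, 0, -6.25]], [[-0.0094, 0.0108, 0], [0, 0, -7.5]], [[-0.0108, 0.0127, 0], [0, 0, -8.75]], [[-0.0122, 0.0147, 0], [0, 0, -10.0]]]
205.8 [[[-0.0013, 0.002, 0], [0, 0, -1.25]], [[-0.0026, 0.004, 0], [0, 0, -2.5]], [[-0.0039, 0.006, 0], [0, 0, -3.75]], [[-0.0051, 0.0081, 0], [0, 0, -5.0]], [[-0.0062, 0.0102, 0], [0, 0, -6.25]], [[-0.0074, 0.0123, 0], [0, 0, -7.5]], [[-0.0084, 0.0144, 0], [0, 0, -8.75]], [[-0.0095, 0.0165, 0], [0, 0, -10.0]]]
195.8 [[[-0.001, 0.0022, 0], [0, 0, -1.25]], [[-0.0019, 0.0044, 0], [0, 0, -2.5]], [[-0.0028, 0.0066, 0], [0, 0, -3.75]], [[-0.0036, 0.0088, 0], [0, 0, -5.0]], [[-0.0044, 0.0111, 0], [0, 0, -6.25]], [[-0.0051, 0.0134, 0], [0, 0, -7.5]], [[-0.0058, 0.0156, 0], [0, 0, -8.75]], [[-0.0064, 0.0179, 0], [0, 0, -10.0]]]
185.8 [[[-0.0006, 0.0023, 0], [0, 0, -1.25]], [[-0.0011,
[... 793 characters left out ...]
, -7.5]], [[0.0028, 0.0164, 0], [0, 0, -8.75]], [[0.0034, 0.0188, 0], [0, 0, -10.0]]]
155.8 [[[0.0007, 0.0023, 0], [0, 0, -1.25]], [[0.0014, 0.0046, 0], [0, 0, -2.5]], [[0.0021, 0.0068, 0], [0, 0, -3.75]], [[0.0029, 0.0091, 0], [0, 0, -5.0]], [[0.0038, 0.0113, 0], [0, 0, -6.25]], [[0.0047, 0.0135, 0], [0, 0, -7.5]], [[0.0056, 0.0157, 0], [0, 0, -8.75]], [[0.0066, 0.0179, 0], [0, 0, -10.0]]]
145.8 [[[0.001, 0.0021, 0], [0, 0, -1.25]], [[0.0021, 0.0043, 0], [0, 0, -2.5]], [[0.0033, 0.0064, 0], [0, 0, -3.75]], [[0.0044, 0.0084, 0], [0, 0, -5.0]], [[0.0057, 0.0105, 0], [0, 0, -6.25]], [[0.0069, 0.0125, 0], [0, 0, -7.5]], [[0.0082, 0.0145, 0], [0, 0, -8.75]], [[0.0096, 0.0165, 0], [0, 0, -10.0]]]
```

Light contact of about 1 N. Starting the slow sweep.

Emit:
drive_tool --series '[[[-0.0017, 0.0017, 0], [0, 0, -1.25]], [[-0.0033, 0.0035, 0], [0, 0, -2.5]], [[-0.0049, 0.0052, 0], [0, 0, -3.75]], [[-0.0064, 0.0071, 0], [0, 0, -5.0]], [[-0.0079, 0.0089, 0], [0, 0, -6.25]], [[-0.0094, 0.0108, 0], [0, 0, -7.5]], [[-0.0108, 0.0127, 0], [0, 0, -8.75]], [[-0.0122, 0.0147, 0], [0, 0, -10.0]]]'

```text
time: 5.65
tool_pos: [0.4798, -0.0611, 0.0803]
tool_rot: [-0.0, 0.532, 0.847, -0.0]
contact_force: [-0.6, -1.9, -0.2]
gripper_width: -0.001
```

```bash
python3 - <<'E'
from h import *
st()
im=grab_frame('wrist');cv2.imwrite('pics/w3.png',im[:,:,::-1])
E
```

```text
t 5.65 tcp [ 0.4798 -0.0611  0.0803] xyaw 115.67 z [-0. -0. -1.] F [-0.6 -1.9 -0.2] w -0.001 q6 -0.73
```

View pics/w3.png

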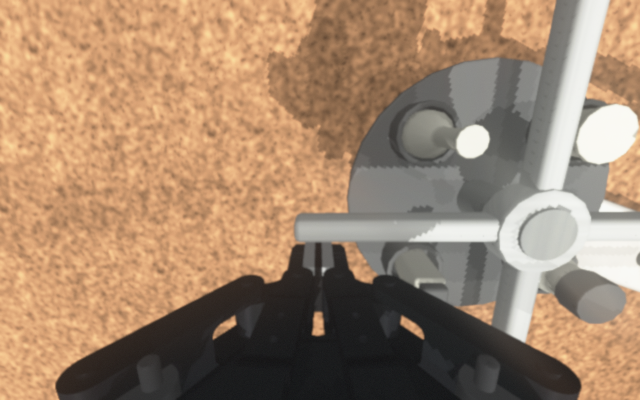

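The fingertips touch the spoke at (320,240), the spoke is level in the view, and the vessels are standing. Continuing.

Emit:
drive_tool --series '[[[-0.0013, 0.002, 0], [0, 0, -1.25]], [[-0.0026, 0.004, 0], [0, 0, -2.5]], [[-0.0039, 0.006, 0], [0, 0, -3.75]], [[-0.0051, 0.0081, 0], [0, 0, -5.0]], [[-0.0062, 0.0102, 0], [0, 0, -6.25]], [[-0.0074, 0.0123, 0], [0, 0, -7.5]], [[-0.0084, 0.0144, 0], [0, 0, -8.75]], [[-0.0095, 0.0165, 0], [0, 0, -10.0]]]'

```text
time: 6.5
tool_pos: [0.4704, -0.0445, 0.0803]
tool_rot: [0.0, 0.604, 0.797, 0.0]
contact_force: [-0.4, -1.0, -0.0]
gripper_width: 0.001
```

Emit:
drive_tool --series '[[[-0.001, 0.0022, 0], [0, 0, -1.25]], [[-0.0019, 0.0044, 0], [0, 0, -2.5]], [[-0.0028, 0.0066, 0], [0, 0, -3.75]], [[-0.0036, 0.0088, 0], [0, 0, -5.0]], [[-0.0044, 0.0111, 0], [0, 0, -6.25]], [[-0.0051, 0.0134, 0], [0, 0, -7.5]], [[-0.0058, 0.0156, 0], [0, 0, -8.75]], [[-0.0064, 0.0179, 0], [0, 0, -10.0]]]'

```text
time: 7.3
tool_pos: [0.4639, -0.0266, 0.0803]
tool_rot: [-0.0, 0.671, 0.741, -0.0]
contact_force: [0.2, -1.1, 0.9]
gripper_width: -0.003
```

Emit:
drive_tool --series '[[[-0.0006, 0.0023, 0], [0, 0, -1.25]], [[-0.0011, 0.0046, 0], [0, 0, -2.5]], [[-0.0016, 0.007, 0], [0, 0, -3.75]], [[-0.002, 0.0093, 0], [0, 0, -5.0]], [[-0.0024, 0.0117, 0], [0, 0, -6.25]], [[-0.0027, 0.014, 0], [0, 0, -7.5]], [[-0.003, 0.0164, 0], [0, 0, -8.75]], [[-0.0032, 0.0188, 0], [0, 0, -10.0]]]'

```text
time: 8.1
tool_pos: [0.4608, -0.0078, 0.0802]
tool_rot: [-0.0, 0.733, 0.68, -0.0]
contact_force: [-0.2, -1.9, 0.7]
gripper_width: -0.003
```

Emit:
drive_tool --series '[[[-0.0002, 0.0024, 0], [0, 0, -1.25]], [[-0.0003, 0.0048, 0], [0, 0, -2.5]], [[-0.0004, 0.0071, 0], [0, 0, -3.75]], [[-0.0004, 0.0095, 0], [0, 0, -5.0]], [[-0.0003, 0.0119, 0], [0, 0, -6.25]], [[-0.0002, 0.0143, 0], [0, 0, -7.5]], [[-0.0001, 0.0167, 0], [0, 0, -8.75]], [[0.0001, 0.0191, 0], [0, 0, -10.0]]]'

```text
time: 8.9
tool_pos: [0.461, 0.0113, 0.0803]
tool_rot: [-0.0, 0.79, 0.613, -0.0]
contact_force: [-0.1, -1.2, 0.1]
gripper_width: 0.002
```

```bash
python3 - <<'E'
from h import *
from rows import *
st(); print(fp(165.8,.017))
im=grab_frame('wrist');cv2.imwrite('pics/w4.png',im[:,:,::-1])
E
```

```text
t 8.9 tcp [0.461  0.0113 0.0803] xyaw 75.67 z [-0. -0. -1.] F [-0.1 -1.2  0.1] w 0.002 q6 0.11
[0.46012968 0.01181263]
```

View pics/w4.png

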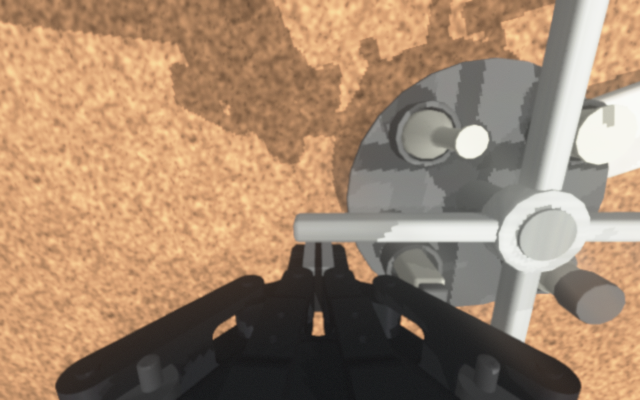

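The carousel is following exactly, with the geometry and light force unchanged. Thirty degrees more.

Emit:
drive_tool --series '[[[0.0002, 0.0024, 0], [0, 0, -1.25]], [[0.0005, 0.0047, 0], [0, 0, -2.5]], [[0.0009, 0.0071, 0], [0, 0, -3.75]], [[0.0013, 0.0095, 0], [0, 0, -5.0]], [[0.0017, 0.0118, 0], [0, 0, -6.25]], [[0.0022, 0.0141, 0], [0, 0, -7.5]], [[0.0028, 0.0164, 0], [0, 0, -8.75]], [[0.0034, 0.0188, 0], [0, 0, -10.0]]]'

```text
time: 9.75
tool_pos: [0.4644, 0.0301, 0.0803]
tool_rot: [-0.0, 0.84, 0.542, 0.0]
contact_force: [-0.6, -0.6, 0.4]
gripper_width: 0.003
```

Emit:
drive_tool --series '[[[0.0007, 0.0023, 0], [0, 0, -1.25]], [[0.0014, 0.0046, 0], [0, 0, -2.5]], [[0.0021, 0.0068, 0], [0, 0, -3.75]], [[0.0029, 0.0091, 0], [0, 0, -5.0]], [[0.0038, 0.0113, 0], [0, 0, -6.25]], [[0.0047, 0.0135, 0], [0, 0, -7.5]], [[0.0056, 0.0157, 0], [0, 0, -8.75]], [[0.0066, 0.0179, 0], [0, 0, -10.0]]]'

```text
time: 10.55
tool_pos: [0.471, 0.048, 0.0803]
tool_rot: [-0.0, 0.884, 0.467, 0.0]
contact_force: [-0.5, -0.5, -0.1]
gripper_width: -0.0
```

Emit:
drive_tool --series '[[[0.001, 0.0021, 0], [0, 0, -1.25]], [[0.0021, 0.0043, 0], [0, 0, -2.5]], [[0.0033, 0.0064, 0], [0, 0, -3.75]], [[0.0044, 0.0084, 0], [0, 0, -5.0]], [[0.0057, 0.0105, 0], [0, 0, -6.25]], [[0.0069, 0.0125, 0], [0, 0, -7.5]], [[0.0082, 0.0145, 0], [0, 0, -8.75]], [[0.0096, 0.0165, 0], [0, 0, -10.0]]]'

```text
time: 11.35
tool_pos: [0.4807, 0.0645, 0.0803]
tool_rot: [-0.0, 0.922, 0.388, 0.0]
contact_force: [-1.1, -1.0, -0.5]
gripper_width: 0.003
```

```bash
python3 - <<'E'
from h import *
from rows import *
st(); print(fp(135.8,.017))
im=grab_frame('wrist');cv2.imwrite('pics/w5.png',im[:,:,::-1])
import json
# back off along +t (ccw) and lift; then swing to phi=225.8,d=.040
print("tback 10mm",(fp(135.8,.027)-fp(135.8,.017)).round(4))
print("to 225.8,.04 from 135.8,.03:",(fp(225.8,.04)-fp(135.8,.037)).round(4))
print(json.dumps([[ (fp(135.8+8*i,.037)-fp(135.8,.037)).round(3).tolist(),8*i] for i in range(1,12)]))
E
```

```text
t 11.35 tcp [0.4807 0.0645 0.0803] xyaw 45.67 z [-0.  0. -1.] F [-1.1 -1.  -0.5] w 0.003 q6 0.75
[0.47972185 0.06490635]
tback 10mm [-0.007  -0.0072]
to 225.8,.04 from 135.8,.03: [ 0.0566 -0.1541]
[[[-0.006, -0.015], 8], [[-0.009, -0.03], 16], [[-0.011, -0.046], 24], [[-0.01, -0.062], 32], [[-0.007, -0.078], 40], [[-0.002, -0.093], 48], [[0.005, -0.107], 56], [[0.014, -0.12], 64], [[0.025, -0.132], 72], [[0.037, -0.142], 80], [[0.051, -0.15], 88]]
```

View pics/w5.png

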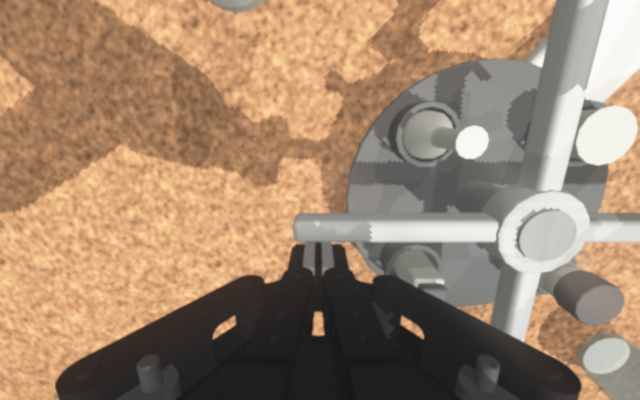

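The first spoke is now at about 136° and all vessels are standing. Backing off, lifting, and swinging back over to the next spoke at about 226°.

Emit:
drive_tool --series '[[[-0.003, -0.003, 0], [0, 0, 0]], [[-0.008, -0.008, 0], [0, 0, 0]], [[-0.014, -0.0145, 0], [0, 0, 0]], [[-0.014, -0.0145, 0.01], [0, 0, 0]], [[-0.014, -0.0145, 0.03], [0, 0, 0]], [[-0.014, -0.0145, 0.05], [0, 0, 0]], [[-0.014, -0.0145, 0.06], [0, 0, 0]]]'

```text
time: 12.1
tool_pos: [0.4678, 0.0496, 0.1432]
tool_rot: [0.001, 0.921, 0.389, 0.002]
contact_force: [0.3, 0.1, 0.4]
gripper_width: -0.001
```

Emit:
drive_tool --series '[[[-0.006, -0.015, 0], [0, 0, 8]], [[-0.009, -0.03, 0], [0, 0, 16]], [[-0.011, -0.046, 0], [0, 0, 24]], [[-0.01, -0.062, 0], [0, 0, 32]], [[-0.007, -0.078, 0], [0, 0, 40]], [[-0.002, -0.093, 0], [0, 0, 48]], [[0.005, -0.107, 0], [0, 0, 56]], [[0.014, -0.12, 0], [0, 0, 64]]]'

```text
time: 12.9
tool_pos: [0.4806, -0.0709, 0.1405]
tool_rot: [0.0, 0.573, 0.82, 0.0]
contact_force: [0.2, 0.2, -0.3]
gripper_width: 0.004
```

Emit:
drive_tool --series '[[[0.011, -0.012, 0], [0, 0, 8]], [[0.023, -0.022, 0], [0, 0, 16]], [[0.037, -0.03, 0], [0, 0, 24]], [[0.0425, -0.034, 0], [0, 0, 26]], [[0.0425, -0.034, 0], [0, 0, 26]]]'

```text
time: 13.4
tool_pos: [0.5235, -0.1048, 0.1405]
tool_rot: [0.0, 0.377, 0.926, -0.0]
contact_force: [-0.4, 0.4, -1.0]
gripper_width: -0.001
```

```bash
python3 - <<'E'
from h import *
from rows import *
st(); print(fp(225.8,.04))
im=grab_frame('wrist');cv2.imwrite('pics/w6.png',im[:,:,::-1])
for c in ["scene","top"]:
    im=grab_frame(c); cv2.imwrite(f"pics/{c}6.png",im[:,:,::-1])
    for n in ["nozzle_tip","flask_mouth","spoke1_end","spoke2_end","spoke3_end","spoke4_end"]:
        print(c,n,[(round(d["confidence"],2),[round(float(v),4) for v in d["location"]]) for d in place_of(c,n)[:2]])
E
```

```text
t 13.4 tcp [ 0.5235 -0.1048  0.1405] xyaw 135.72 z [ 0. -0. -1.] F [-0.4  0.4 -1. ] w -0.001 q6 -1.13
[ 0.52238259 -0.10351295]
scene nozzle_tip [(0.85, [0.6315, 0.0072, 0.1244])]
scene flask_mouth [(0.43, [0.5692, 0.0637, 0.1024])]
scene spoke1_end [(0.83, [0.652, 0.0891, 0.0869])]
scene spoke2_end [(0.77, [0.4809, 0.0877, 0.082])]
scene spoke3_end [(0.74, [0.4844, -0.0826, 0.0911])]
scene spoke4_end [(0.72, [0.6537, -0.0785, 0.0897])]
top nozzle_tip [(0.62, [0.6317, 0.0112, 0.1255])]
top flask_mouth [(0.57, [0.5691, 0.0639, 0.1029]), (0.45, [0.6303, 0.0094, 0.1238])]
top spoke1_end [(0.82, [0.6576, 0.0902, 0.0875])]
top spoke2_end [(0.57, [0.4846, 0.084, 0.0896])]
top spoke3_end [(0.73, [0.5557, 0.2179, -0.0005]), (0.64, [0.4827, -0.0857, 0.0886])]
top spoke4_end [(0.91, [0.6559, -0.0884, 0.086])]
```

View pics/w6.png

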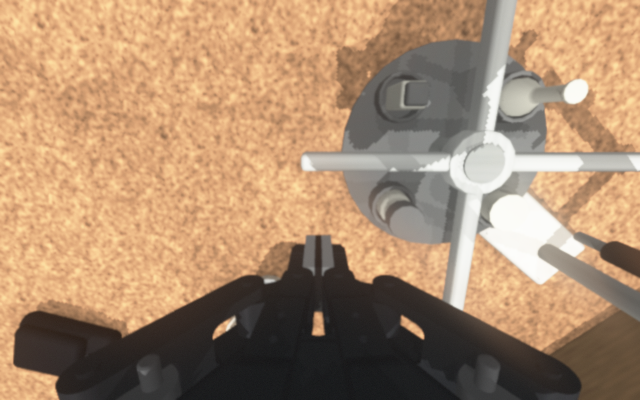

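The spoke sits level ahead of the fingertips again (its end at 303,162) and the flask stands at about 90°. Descending and closing in on this spoke.

Emit:
drive_tool --series '[[[0, 0, -0.015], [0, 0, 0]], [[0, 0, -0.03], [0, 0, 0]], [[0, 0, -0.045], [0, 0, 0]], [[0, 0, -0.055], [0, 0, 0]], [[0, 0, -0.06], [0, 0, 0]], [[-0.002, 0.002, -0.06], [0, 0, 0]], [[-0.004, 0.004, -0.06], [0, 0, 0]], [[-0.006, 0.006, -0.06], [0, 0, 0]]]'

```text
time: 14.95
tool_pos: [0.5175, -0.0982, 0.0811]
tool_rot: [0.001, 0.376, 0.926, 0.0]
contact_force: [-0.4, -0.3, 0.1]
gripper_width: 0.001
```

```bash
python3 - <<'E'
from h import *
from rows import *
st(); print(fp(225.8,.04),fp(225.8,.017))
im=grab_frame('wrist');cv2.imwrite('pics/w7.png',im[:,:,::-1])
import json
b=225.8
print(b,json.dumps(rows(b,.017,[(b-1.25*i,.017) for i in range(1,9)])))
E
```

```text
t 14.95 tcp [ 0.5175 -0.0982  0.0811] xyaw 135.78 z [ 0.001 -0.    -1.   ] F [-0.4 -0.3  0.1] w 0.001 q6 -1.13
[ 0.52238259 -0.10351295] [ 0.50589365 -0.08747815]
225.8 [[[-0.0019, 0.0014, 0], [0, 0, -1.25]], [[-0.0038, 0.0028, 0], [0, 0, -2.5]], [[-0.0057, 0.0043, 0], [0, 0, -3.75]], [[-0.0075, 0.0058, 0], [0, 0, -5.0]], [[-0.0093, 0.0074, 0], [0, 0, -6.25]], [[-0.0111, 0.009, 0], [0, 0, -7.5]], [[-0.0128, 0.0106, 0], [0, 0, -8.75]], [[-0.0145, 0.0123, 0], [0, 0, -10.0]]]
```

View pics/w7.png

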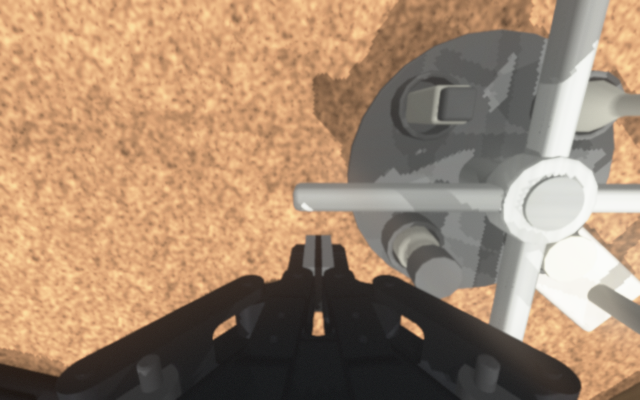

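Clear of the vial (cap at 437,275). Closing the last ~14 mm to touch.

Emit:
drive_tool --series '[[[-0.002, 0.002, 0], [0, 0, 0]], [[-0.004, 0.004, 0], [0, 0, 0]], [[-0.0055, 0.0055, 0], [0, 0, 0]], [[-0.007, 0.007, 0], [0, 0, 0]], [[-0.0085, 0.0085, 0], [0, 0, 0]], [[-0.0095, 0.0095, 0], [0, 0, 0]], [[-0.0105, 0.0102, 0], [0, 0, 0]], [[-0.011, 0.0105, 0], [0, 0, 0]]]'

```text
time: 15.8
tool_pos: [0.506, -0.0876, 0.0803]
tool_rot: [-0.0, 0.376, 0.926, 0.0]
contact_force: [-0.1, 0.3, 0.4]
gripper_width: -0.001
```

Emit:
drive_tool --series '[[[-0.0019, 0.0014, 0], [0, 0, -1.25]], [[-0.0038, 0.0028, 0], [0, 0, -2.5]], [[-0.0057, 0.0043, 0], [0, 0, -3.75]], [[-0.0075, 0.0058, 0], [0, 0, -5.0]], [[-0.0093, 0.0074, 0], [0, 0, -6.25]], [[-0.0111, 0.009, 0], [0, 0, -7.5]], [[-0.0128, 0.0106, 0], [0, 0, -8.75]], [[-0.0145, 0.0123, 0], [0, 0, -10.0]]]'

```text
time: 16.6
tool_pos: [0.4915, -0.0753, 0.0804]
tool_rot: [0.0, 0.457, 0.89, -0.0]
contact_force: [0.6, -0.4, -0.5]
gripper_width: -0.003
```

Emit:
drive_tool --series '[[[-0.0017, 0.0017, 0], [0, 0, -1.25]], [[-0.0033, 0.0035, 0], [0, 0, -2.5]], [[-0.0049, 0.0052, 0], [0, 0, -3.75]], [[-0.0064, 0.0071, 0], [0, 0, -5.0]], [[-0.0079, 0.0089, 0], [0, 0, -6.25]], [[-0.0094, 0.0108, 0], [0, 0, -7.5]], [[-0.0108, 0.0127, 0], [0, 0, -8.75]], [[-0.0122, 0.0147, 0], [0, 0, -10.0]]]'

```text
time: 17.4
tool_pos: [0.4793, -0.0606, 0.0803]
tool_rot: [0.0, 0.532, 0.847, 0.0]
contact_force: [1.0, -0.7, 0.9]
gripper_width: -0.0
```

Emit:
drive_tool --series '[[[-0.0013, 0.002, 0], [0, 0, -1.25]], [[-0.0026, 0.004, 0], [0, 0, -2.5]], [[-0.0039, 0.006, 0], [0, 0, -3.75]], [[-0.0051, 0.0081, 0], [0, 0, -5.0]], [[-0.0062, 0.0102, 0], [0, 0, -6.25]], [[-0.0074, 0.0123, 0], [0, 0, -7.5]], [[-0.0084, 0.0144, 0], [0, 0, -8.75]], [[-0.0095, 0.0165, 0], [0, 0, -10.0]]]'

```text
time: 18.2
tool_pos: [0.4698, -0.044, 0.0803]
tool_rot: [0.0, 0.604, 0.797, 0.0]
contact_force: [0.6, -0.8, 1.4]
gripper_width: 0.003
```

Emit:
drive_tool --series '[[[-0.001, 0.0022, 0], [0, 0, -1.25]], [[-0.0019, 0.0044, 0], [0, 0, -2.5]], [[-0.0028, 0.0066, 0], [0, 0, -3.75]], [[-0.0036, 0.0088, 0], [0, 0, -5.0]], [[-0.0044, 0.0111, 0], [0, 0, -6.25]], [[-0.0051, 0.0134, 0], [0, 0, -7.5]], [[-0.0058, 0.0156, 0], [0, 0, -8.75]], [[-0.0064, 0.0179, 0], [0, 0, -10.0]]]'

```text
time: 19.0
tool_pos: [0.4634, -0.0261, 0.0803]
tool_rot: [-0.0, 0.671, 0.741, -0.0]
contact_force: [0.4, -1.0, 1.0]
gripper_width: 0.0
```

```bash
python3 - <<'E'
from h import *
from rows import *
st(); print(fp(185.8,.017))
im=grab_frame('wrist');cv2.imwrite('pics/w8.png',im[:,:,::-1])
E
```

```text
t 19.0 tcp [ 0.4634 -0.0261  0.0803] xyaw 95.67 z [-0. -0. -1.] F [ 0.4 -1.   1. ] w 0.0 q6 -0.32
[ 0.46327084 -0.02602705]
```

View pics/w8.png

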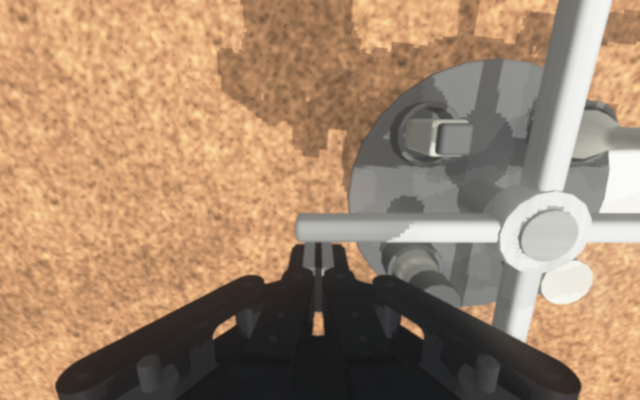

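Contact is good, the vial has clearance, and the cup (567,282) and cuvette are standing. Continuing 30° more, then I'll measure.

Emit:
drive_tool --series '[[[-0.0006, 0.0023, 0], [0, 0, -1.25]], [[-0.0011, 0.0046, 0], [0, 0, -2.5]], [[-0.0016, 0.007, 0], [0, 0, -3.75]], [[-0.002, 0.0093, 0], [0, 0, -5.0]], [[-0.0024, 0.0117, 0], [0, 0, -6.25]], [[-0.0027, 0.014, 0], [0, 0, -7.5]], [[-0.003, 0.0164, 0], [0, 0, -8.75]], [[-0.0032, 0.0188, 0], [0, 0, -10.0]]]'

```text
time: 19.85
tool_pos: [0.4601, -0.0073, 0.0802]
tool_rot: [-0.0, 0.733, 0.68, -0.0]
contact_force: [-0.7, -0.6, -0.0]
gripper_width: -0.004
```

Emit:
drive_tool --series '[[[-0.0002, 0.0024, 0], [0, 0, -1.25]], [[-0.0003, 0.0048, 0], [0, 0, -2.5]], [[-0.0004, 0.0071, 0], [0, 0, -3.75]], [[-0.0004, 0.0095, 0], [0, 0, -5.0]], [[-0.0003, 0.0119, 0], [0, 0, -6.25]], [[-0.0002, 0.0143, 0], [0, 0, -7.5]], [[-0.0001, 0.0167, 0], [0, 0, -8.75]], [[0.0001, 0.0191, 0], [0, 0, -10.0]]]'

```text
time: 20.65
tool_pos: [0.4604, 0.0118, 0.0802]
tool_rot: [-0.0, 0.79, 0.613, -0.0]
contact_force: [-1.5, -0.6, -1.4]
gripper_width: -0.003
```

Emit:
drive_tool --series '[[[0.0002, 0.0024, 0], [0, 0, -1.25]], [[0.0005, 0.0047, 0], [0, 0, -2.5]], [[0.0009, 0.0071, 0], [0, 0, -3.75]], [[0.0013, 0.0095, 0], [0, 0, -5.0]], [[0.0017, 0.0118, 0], [0, 0, -6.25]], [[0.0022, 0.0141, 0], [0, 0, -7.5]], [[0.0028, 0.0164, 0], [0, 0, -8.75]], [[0.0034, 0.0188, 0], [0, 0, -10.0]]]'

```text
time: 21.45
tool_pos: [0.4638, 0.0306, 0.0803]
tool_rot: [-0.0, 0.84, 0.542, -0.0]
contact_force: [-0.9, -0.8, -1.0]
gripper_width: 0.008
```

```bash
python3 - <<'E'
from h import *
from rows import *
st(); print(fp(155.8,.017))
acc={}
for c in ["scene","top"]:
  for k in range(2):
    im=grab_frame(c); cv2.imwrite(f"pics/{c}9_{k}.png",im[:,:,::-1])
    for n in ["nozzle_tip","flask_mouth","spoke1_end","spoke2_end","spoke3_end","spoke4_end"]:
        print(c,n,[(round(d["confidence"],2),[round(float(v),4) for v in d["location"]]) for d in place_of(c,n)[:2]])
    
E
python3 - <<'E'
import cv2,numpy as np
a=cv2.imread("pics/scene9_0.png")[140:280,270:410];b=cv2.imread("pics/top9_0.png")[135:245,255:365]
cv2.imwrite("pics/zoom9.png",np.hstack([cv2.resize(a,(400,400),interpolation=2),cv2.resize(b,(400,400),interpolation=2)]))
E
```

```text
t 21.45 tcp [0.4638 0.0306 0.0803] xyaw 65.67 z [-0.  0. -1.] F [-0.9 -0.8 -1. ] w 0.008 q6 0.33
[0.46352234 0.03056565]
scene nozzle_tip [(0.69, [0.5676, 0.0055, 0.0276]), (0.55, [0.6324, 0.0092, 0.1239])]
scene flask_mouth [(0.54, [0.6267, 0.0257, 0.1014]), (0.23, [0.6199, -0.4376, -0.003])]
scene spoke1_end [(0.75, [0.6778, -0.0506, 0.0851]), (0.63, [0.5736, -0.2341, -0.0008])]
scene spoke2_end [(0.9, [0.6173, 0.1123, 0.0852]), (0.35, [0.5174, -0.1058, 0.0876])]
scene spoke3_end [(0.78, [0.4597, 0.0529, 0.0881])]
scene spoke4_end [(0.78, [0.5176, -0.1058, 0.0892]), (0.72, [0.6194, -0.4356, -0.0014])]
scene nozzle_tip [(0.67, [0.6318, 0.0108, 0.1245]), (0.45, [0.617, 0.1109, 0.0858])]
scene flask_mouth [(0.59, [0.5634, 0.0035, 0.029]), (0.44, [0.6254, 0.0269, 0.1034])]
scene spoke1_end [(0.57, [0.6784, -0.047, 0.0825])]
scene spoke2_end [(0.91, [0.6158, 0.1124, 0.0822]), (0.57, [0.5927, -0.0524, 0.0356])]
scene spoke3_end [(0.74, [0.4584, 0.0538, 0.0856])]
scene spoke4_end [(0.72, [0.5188, -0.1045, 0.0875])]
top nozzle_tip [(0.79, [0.6294, 0.0086, 0.1248])]
top flask_mouth [(0.59, [0.6251, 0.0257, 0.1046]), (0.21, [0.5733, -0.2311, -0.0012])]
top spoke1_end [(0.89, [0.6821, -0.0465, 0.084]), (0.69, [0.4043, 0.4339, -0.0])]
top spoke2_end [(0.64, [0.6214, 0.1103, 0.0905]), (0.5, [0.6267, 0.0272, 0.0371])]
top spoke3_end []
top spoke4_end [(0.72, [0.5218, -0.1146, 0.0876])]
top nozzle_tip [(0.77, [0.6286, 0.0118, 0.126]), (0.65, [0.6181, 0.1137, 0.0922])]
top flask_mouth [(0.48, [0.629, 0.0255, 0.107]), (0.44, [0.5196, -0.1131, 0.0861])]
top spoke1_end [(0.85, [0.6807, -0.0483, 0.0882]), (0.23, [0.5736, -0.231, -0.0031])]
top spoke2_end [(0.92, [0.6179, 0.1101, 0.0908])]
top spoke3_end []
top spoke4_end [(0.56, [0.5227, -0.1134, 0.0831])]
```

View pics/zoom9.png

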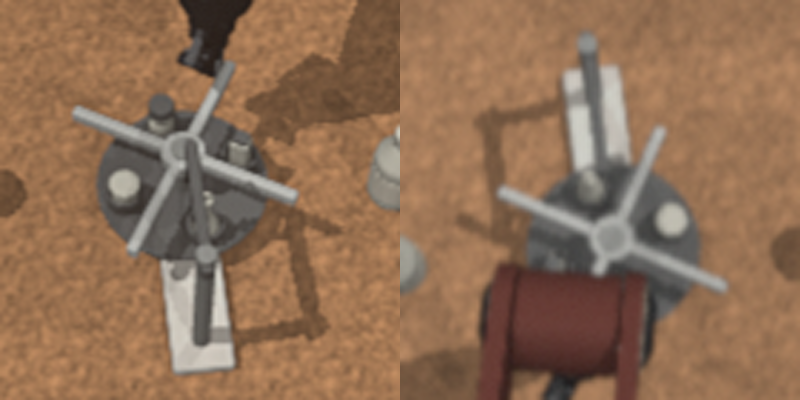

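The flask is at about 21° and the nozzle at about 7°. I'll sharpen the nozzle's direction from the post and arm in the saved pictures before the last push.

```bash
python3 - <<'E'
from h import *
from rows import C
def ov(c,fn,box,s,alpha,off):
    im=cv2.imread(fn)[box[1]:box[3],box[0]:box[2]]
    im=cv2.resize(im,None,fx=s,fy=s,interpolation=cv2.INTER_CUBIC)
    if alpha is None: return im
    a=np.radians(alpha);u=np.array([np.cos(a),np.sin(a)]);t=np.array([-u[1],u[0]])
    def dr(P,col):
        q=((proj(c,P)+off-np.array(box[:2])+.5)*s).astype(int)
        cv2.polylines(im,[q.reshape(-1,1,2)],False,col,1)
    circ=lambda ctr,r,z:[[*(ctr+r*np.array([np.cos(x),np.sin(x)])),z] for x in np.linspace(0,2*np.pi,40)]
    dr(circ(C,.022,.1),(0,255,0)); dr(circ(C+.165*u,.009,.195),(0,0,255))
    for e in(-.006,.006): dr([[*(C+r*u+e*t),.191] for r in(.062,.165)],(255,0,0))
    return im
for c,b in(("top",(290,135,335,210)),("scene",(315,170,365,250))):
    s=7 if c=="top" else 6
    fn=f"pics/{c}9_0.png"
    o=np.hstack([ov(c,fn,b,s,None,0)]+[ov(c,fn,b,s,7,0)])
    cv2.imwrite(f"pics/ov_{c}.png",o);print(o.shape)
E
```

```text
(525, 630, 3)
(480, 600, 3)
```

View pics/ov_top.png

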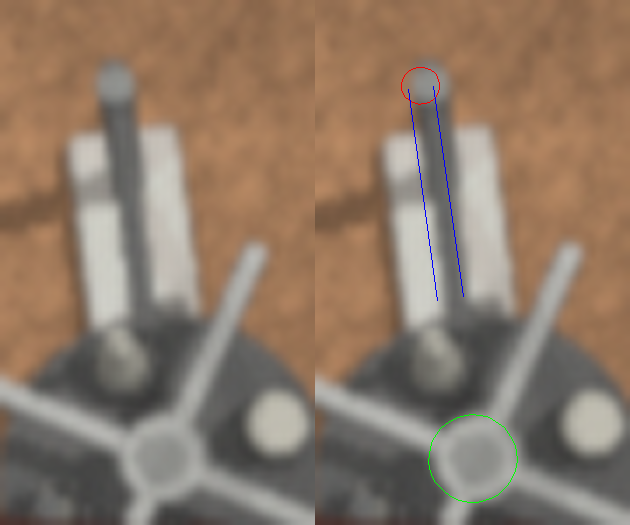

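View pics/ov_scene.png

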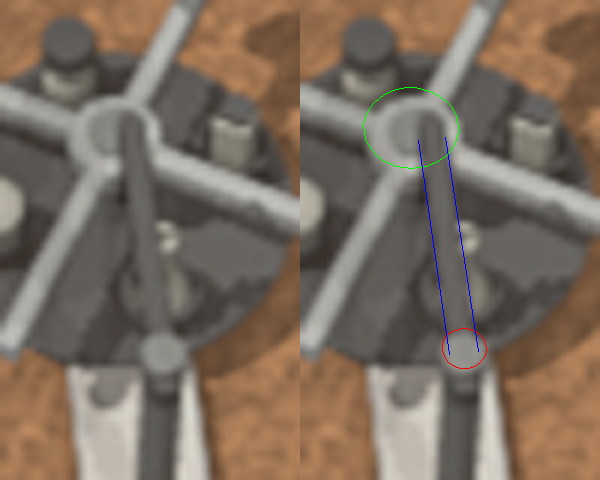

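The overlay gives the nozzle direction as about 6.1° (top) and 6.4° (scene), against about 7° from the networks, so I take 6.4°. That leaves roughly 14.5°, so I'll push 14° and re-measure.

Emit:
drive_tool --series '[[[0.0007, 0.0023, 0], [0, 0, -1.25]], [[0.0014, 0.0046, 0], [0, 0, -2.5]], [[0.0021, 0.0068, 0], [0, 0, -3.75]], [[0.0029, 0.0091, 0], [0, 0, -5.0]], [[0.0038, 0.0113, 0], [0, 0, -6.25]], [[0.0047, 0.0135, 0], [0, 0, -7.5]], [[0.0056, 0.0157, 0], [0, 0, -8.75]], [[0.0066, 0.0179, 0], [0, 0, -10.0]]]'

```text
time: 23.65
tool_pos: [0.4705, 0.0484, 0.0803]
tool_rot: [0.0, 0.884, 0.467, 0.0]
contact_force: [-0.6, -1.4, -0.2]
gripper_width: -0.0
```

Emit:
drive_tool --series '[[[0.0008, 0.0017, 0], [0, 0, -1]], [[0.0017, 0.0034, 0], [0, 0, -2]], [[0.0026, 0.0051, 0], [0, 0, -3]], [[0.0035, 0.0067, 0], [0, 0, -4]], [[0.0035, 0.0067, 0], [0, 0, -4]]]'

```text
time: 24.15
tool_pos: [0.474, 0.0553, 0.0803]
tool_rot: [-0.0, 0.9, 0.436, 0.0]
contact_force: [-0.6, -0.1, 0.1]
gripper_width: -0.0
```

```bash
python3 - <<'E'
from h import *
from rows import *
st(); print(fp(141.8,.017))
cc=np.array([.569,.002])
for c in ["scene","top","wrist"]:
  for k in range(1):
    im=grab_frame(c); cv2.imwrite(f"pics/{c}10_{k}.png",im[:,:,::-1])
    for n in ["nozzle_tip","flask_mouth","spoke1_end","spoke2_end","spoke3_end","spoke4_end"]:
        print(c,n,[(round(d["confidence"],2),[round(float(v),4) for v in d["location"]],round(float(np.degrees(np.arctan2(d["location"][1]-.002,d["location"][0]-.569))),1)) for d in place_of(c,n)[:2]])
a=cv2.imread("pics/scene10_0.png")[160:260,290:390];b=cv2.imread("pics/top10_0.png")[135:215,275:355]
cv2.imwrite("pics/zoom10.png",np.hstack([cv2.resize(a,(400,400),interpolation=2),cv2.resize(b,(400,400),interpolation=2)]))
E
```

```text
t 24.15 tcp [0.474  0.0553 0.0803] xyaw 51.75 z [ 0.  0. -1.] F [-0.6 -0.1  0.1] w -0.0 q6 0.63
[0.47361451 0.05522854]
scene nozzle_tip [(0.78, [0.6291, 0.0078, 0.1286], 5.5), (0.6, [0.5668, 0.003, 0.0276], 155.6)]
scene flask_mouth [(0.64, [0.6296, 0.0106, 0.1043], 8.1), (0.35, [0.6336, 0.0071, 0.1256], 4.5)]
scene spoke1_end [(0.61, [0.6633, -0.072, 0.086], -38.1)]
scene spoke2_end [(0.65, [0.6412, 0.0939, 0.086], 51.8)]
scene spoke3_end [(0.77, [0.4767, 0.0808, 0.0876], 139.5)]
scene spoke4_end [(0.62, [0.4941, -0.089, 0.0888], -129.5), (0.19, [0.632, 0.0066, 0.1256], 4.2)]
top nozzle_tip [(0.98, [0.6286, 0.008, 0.125], 5.7)]
top flask_mouth [(0.35, [0.6339, 0.0138, 0.1062], 10.3)]
top spoke1_end [(0.81, [0.665, -0.0704, 0.0863], -37.0), (0.42, [0.5542, 0.063, 0.0336], 103.6)]
top spoke2_end [(0.83, [0.6416, 0.0952, 0.0892], 52.1), (0.32, [0.4554, -0.4393, 0.0006], -104.4)]
top spoke3_end [(0.32, [0.5687, 0.0017, 0.0307], -135.0)]
top spoke4_end [(0.82, [0.493, -0.0985, 0.0849], -127.1)]
wrist nozzle_tip []
wrist flask_mouth [(0.32, [0.5086, -0.0052, 0.0369], -173.2)]
wrist spoke1_end [(0.27, [0.4744, 0.0758, 0.0913], 142.0)]
wrist spoke2_end []
wrist spoke3_end [(0.81, [0.4735, 0.0759, 0.0879], 142.3)]
wrist spoke4_end []
```

View pics/zoom10.png

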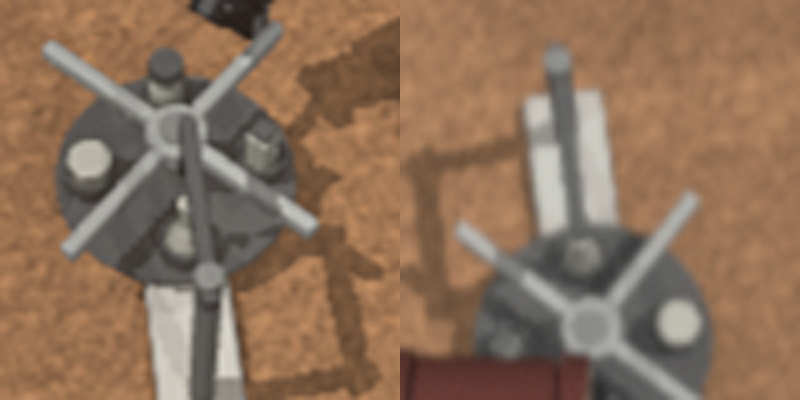

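View pics/wrist10_0.png

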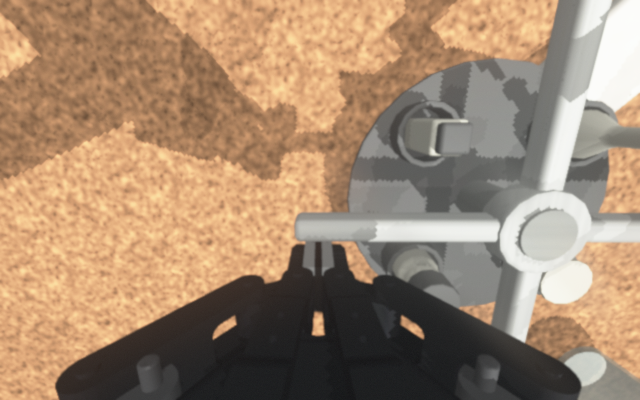

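The spokes now put the flask at about 6.8° and the nozzle is at about 6.5°, so it's within measuring error. Taking the hand off and up, then checking nozzle against mouth with the wrist camera.

Emit:
drive_tool --series '[[[-0.003, -0.0035, 0], [0, 0, 0]], [[-0.007, -0.009, 0], [0, 0, 0]], [[-0.0125, -0.016, 0], [0, 0, 0]], [[-0.0125, -0.016, 0.02], [0, 0, 0]], [[-0.0125, -0.016, 0.05], [0, 0, 0]], [[-0.0125, -0.016, 0.09], [0, 0, 0]], [[-0.0125, -0.016, 0.13], [0, 0, 0]], [[-0.0125, -0.016, 0.15], [0, 0, 0]]]'

```text
time: 26.0
tool_pos: [0.4624, 0.0383, 0.2346]
tool_rot: [0.002, 0.9, 0.436, 0.003]
contact_force: [1.1, -0.1, 0.1]
gripper_width: 0.001
```

```bash
python3 - <<'E'
from h import *
st()
m=camera_model("wrist");Rm=cv2.Rodrigues(np.array(m["rvec"],float))[0]
cp=-Rm.T@np.array(m["tvec"],float).ravel();print("cam",cp.round(4),"fwd",Rm[2].round(3),"right",Rm[0].round(3))
print(proj("wrist",[[.6305,.009,.125],[.6305,.009,.104],[.569,.0018,.1]]).round(1).tolist())
im=grab_frame('wrist');cv2.imwrite('pics/w11.png',im[:,:,::-1])
E
```

```text
t 26.0 tcp [0.4624 0.0383 0.2346] xyaw 51.74 z [ 0.006 -0.001 -1.   ] F [ 1.1 -0.1  0.1] w 0.001 q6 0.59
cam [0.5043 0.0927 0.3771] fwd [-0.168 -0.221 -0.961] right [ 0.785 -0.619  0.006]
[[494.9, 101.6], [480.9, 102.8], [426.2, 150.7]]
```

View pics/w11.png

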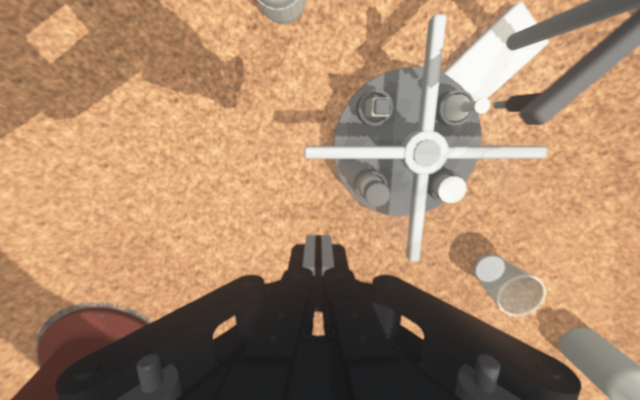

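The wrist view shows the mouth at (482,106) and the nozzle end just to its right at about (494,104). Zooming in to measure the offset between them.

```bash
python3 - <<'E'
from h import *
im=cv2.imread("pics/w11.png")[80:130,440:515]
cv2.imwrite("pics/w11z.png",cv2.resize(im,None,fx=10,fy=10,interpolation=cv2.INTER_CUBIC))
# mouth lip sits on z=.104; sensitivity to tangential shift 1 mm
a=np.radians(6.5);u=np.array([np.cos(a),np.sin(a)]);t=np.array([-u[1],u[0]]);n=np.array([.569,.0018])+.062*u
P=proj("wrist",[[*n,.125],[*n,.104],[*(n+.001*t),.104],[*(n+.001*u),.104]]);print(P.round(2).tolist())
E
```

```text
[[490.92, 103.11], [477.35, 104.29], [476.72, 103.48], [478.24, 103.48]]
```

View pics/w11z.png

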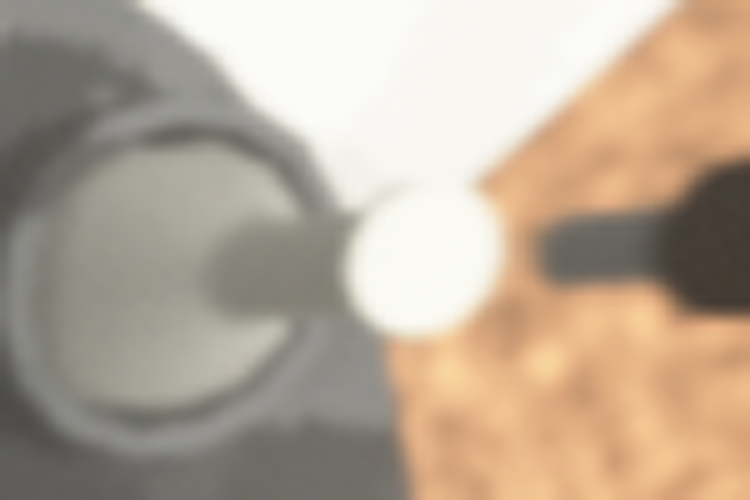

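Mouth to nozzle tip measures (15.0, −1.2) px, against (13.6, −1.2) px if perfectly aligned. That leaves an offset of about 1 mm each way, within my reading error, so I won't push again. Moving the hand further away for a final check.

Emit:
drive_tool --series '[[[-0.01, -0.02, 0.02], [0, 0, 0]], [[-0.02, -0.05, 0.04], [0, 0, 0]], [[-0.03, -0.085, 0.06], [0, 0, 0]], [[-0.03, -0.12, 0.08], [0, 0, 0]], [[-0.03, -0.15, 0.09], [0, 0, 0]], [[-0.03, -0.17, 0.09], [0, 0, 0]], [[-0.03, -0.17, 0.09], [0, 0, 0]], [[-0.03, -0.17, 0.09], [0, 0, 0]]]'

```text
time: 26.85
tool_pos: [0.4308, -0.131, 0.3193]
tool_rot: [-0.001, 0.9, 0.436, -0.0]
contact_force: [-0.2, 0.7, -1.2]
gripper_width: 0.001
```

```bash
python3 - <<'E'
from h import *
st()
for c in ["scene","top"]:
    im=grab_frame(c); cv2.imwrite(f"pics/{c}12.png",im[:,:,::-1])
    for n in ["nozzle_tip","flask_mouth","spoke1_end","spoke2_end","spoke3_end","spoke4_end","reagent","beaker"]:
        print(c,n,[(round(d["confidence"],2),[round(float(v),4) for v in d["location"]],round(float(np.degrees(np.arctan2(d["location"][1]-.002,d["location"][0]-.569))),1)) for d in place_of(c,n)[:1]])
a=cv2.imread("pics/scene12.png")[160:260,290:390];b=cv2.imread("pics/top12.png")[135:235,265:365]
cv2.imwrite("pics/zoom12.png",np.hstack([cv2.resize(a,(400,400),interpolation=2),cv2.resize(b,(400,400),interpolation=2)]))
E
```

```text
t 26.85 tcp [ 0.4308 -0.131   0.3193] xyaw 51.7 z [-0.001  0.001 -1.   ] F [-0.2  0.7 -1.2] w 0.001 q6 0.21
scene nozzle_tip [(0.84, [0.6339, 0.0091, 0.1258], 6.2)]
scene flask_mouth []
scene spoke1_end [(0.6, [0.6619, -0.0745, 0.0827], -39.5)]
scene spoke2_end [(0.83, [0.6427, 0.0943, 0.0863], 51.4)]
scene spoke3_end [(0.84, [0.4719, 0.0753, 0.0875], 143.0)]
scene spoke4_end [(0.57, [0.4919, -0.0919, 0.0861], -129.4)]
scene reagent [(0.62, [0.5556, 0.223, 0.0002], 93.5)]
scene beaker [(0.55, [0.574, -0.234, -0.0003], -88.8)]
top nozzle_tip []
top flask_mouth [(0.59, [0.6315, 0.0083, 0.1047], 5.8)]
top spoke1_end [(0.93, [0.6689, -0.0734, 0.0847], -37.0)]
top spoke2_end [(0.79, [0.6412, 0.0974, 0.0883], 52.9)]
top spoke3_end [(0.87, [0.4739, 0.0746, 0.089], 142.6)]
top spoke4_end [(0.89, [0.4929, -0.0972, 0.0865], -127.5)]
top reagent [(0.8, [0.5574, 0.2186, -0.0008], 93.1)]
top beaker [(0.64, [0.6318, 0.0109, 0.1039], 8.1)]
```

View pics/zoom12.png

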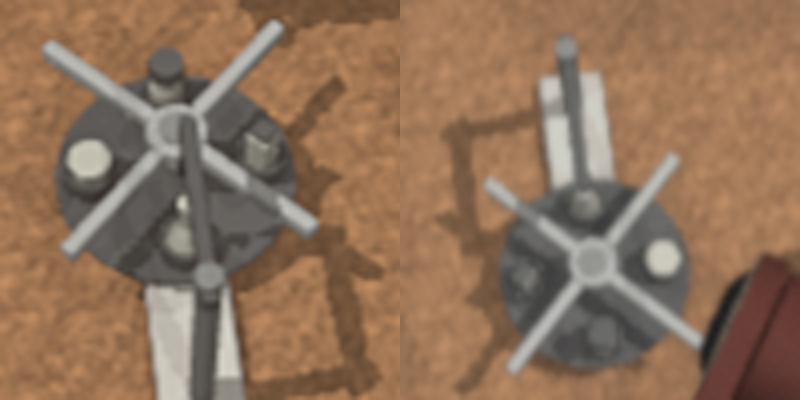

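View pics/scene12.png

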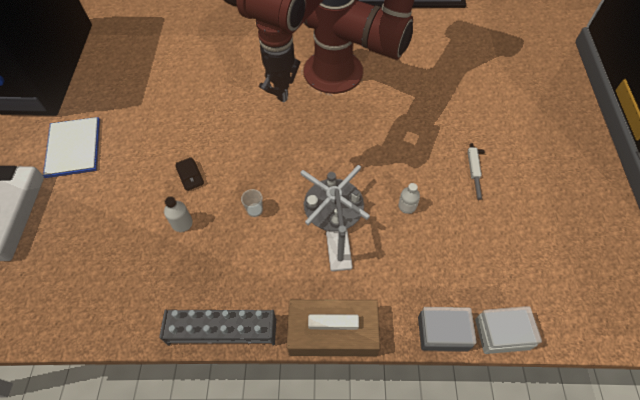

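In the last pictures all four vessels stand in their pockets, the flask sits under the nozzle (scene zoom 183,225), the hand is clear, and the rest of the bench is unchanged. Handing in.

```bash
python3 -c "
from plant import *
print(job_done())"
```

```text
the job is handed in; nothing more can be done
None
```

The long-necked flask now stands under the sampling nozzle, to within about 1 mm by my measurements, and the job is handed in. I turned the carousel about 164° clockwise with the closed fingertips. It took two slow pushes of 80° and 84° on successive spokes, at about 1–2 N, and then I withdrew the hand. The robot's clock stood at about 27 s.

**Alignment:** the measurements agree to about 1°, where 1° is about 1 mm at the flask:

| What was measured | Angle about the axis |
|---|---|
| Nozzle, trained networks | about 6.6° |
| Nozzle, picture overlays of arm and post | 6.1–6.4° |
| Flask, from the spoke ends | about 7° |
| Flask mouth, top camera (last reading) | 5.8° |

- **Wrist close-up:** it put the mouth about 1 mm counter-clockwise and 1 mm inward of the nozzle, within my reading error, so I did not push again.
- **Readings that disagreed:** while the hand was still in view, two flask-mouth readings came out at 8.1° and 10.3°, probably because the mouth was partly hidden. In the last pictures the scene camera did not report the flask mouth and the top camera did not report the nozzle.

**Rest of the bench:** in the last pictures all four vessels were standing in their pockets, nothing else looked moved, and the hand was touching nothing.

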